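# Find the empty cell of a covered bottle crate by touch and put the bottle in it

### The arm

A 7-joint arm with a two-finger parallel gripper is mounted at the origin on a cart in front of the work surface, level with it; the furniture and walls round the work are solid. World frame = base frame: x ahead of the robot, y to its left, z up, the work surface at z = 0. Lengths are in m, angles in rad, forces in N, time in s.
With the tool pointing down it reaches from about 0.425 to 0.925 m from the base axis. Payload 6.8 kg.
Tool frame: the origin (TCP) lies at the very end of the fingers, on their centre line; the grasp point (between the pads) lies 19 mm behind it (r.grip_depth is the distance from the TCP to the grasp point, in m); z points along the fingers, y is the direction in which the jaws open and shut (so a half turn about z gives the same grasp; the last joint's range is limited). The gripper opens to 85 mm and grips with 20 to 120 N. Pads are 22 mm wide; open, the fingers measure 114 mm over their backs; the gripper's body (76 mm by 85 mm) begins 54 mm behind the grasp point. The pads swing forward as they close: fully open they stand 13 mm farther back than shut.
Start: joints at [1.081, 0.477, 0.022, 1.555, -0.011, 1.109, -0.083], TCP at [0.252, -0.626, 0.231] pointing down, gripper open.
Joint ranges: [-2.96, 2.96], [-0.34, 2.1], [-1.41, 1.46], [0.24, 2.44], [-1.37, 4.51], [0.17, 1.92], [-2.96, 2.96]. Speed limits (rad/s): [2.39, 2.39, 3.14, 3.14, 3.14, 3.14, 3.14].

### API

Orientations are given as a rotation vector (axis times angle).
In Python, from bench import r, grab_frame gives the robot as it stands. The module is installed in compiled form; this text tells all that it offers.
- The arm moves only by the tool play_rows, never from a script. Its argument "increments" is a list of rows, each a list of 7 numbers: the shift along the tool's x, y, z in mm, then the turn, a rotation vector about the tool's x, y, z in rad, then the closure in counts, from 0 (fully open) to 255 (shut). In form: [[tx, ty, tz, rx, ry, rz, claw], ...]. A call has 1 to 5 rows; each row shifts and turns the pose as measured when the row begins, along the tool's axes as they then stand; what a row does not reach is not made up. A row lasts 1/10 s, in which the tool goes at most 50 mm and 8.59 degrees, less where a joint would pass 70% of its speed; a pose out of reach is approached as far as the arm can. A call is refused whole if a number of a shift passes 50 or a number of a turn 0.15, either way. A call with a gripper value outside its range is refused whole. The fingers move at their own pace and stop on an object; "force" is the grip in N (left out, the last holds). Time passes only in rows, so rows that do not move let the fingers close. It gives the time, the measured TCP pose, the force and the opening at its end, in the units of the state.
- r.get_obs(): the state, without advancing time (a new reading comes with each control period).
- grab_frame(name): name is "scene" or "top"; returns a dict with "color" (384x512x3 uint8, blue, green, red), "depth" (384x512 float32, m along the optical axis (not along the pixel's ray), 0 where there is no reading), "K" (3x3 intrinsics, pixels), "k1" (the pictures are not rectified: a ray, as slopes to the right and down, at radius r is drawn at 1 + k1 r^2 times it, then the intrinsics apply), "T" (4x4, takes a point from camera to world coordinates). Camera axes: x right, y up, looking along -z (the intrinsics and any distortion apply to the point x, -y, -z); pixel columns grow to the right and rows downward; lengths in m; the calibration is good to about 2 mm. A picture is of the moment at which its call begins.
- r.hand_in(): hands the job in, once; it reports no verdict.
The state is a dict: "clock": time; "joints": joint angles; "qvel": joint speeds; "tau": joint torques, N m; "tcp_pos": TCP position; "orientation": TCP orientation; "contact_force": force on the tool from outside, world axes, zero at the start; "moment": the same for the moment, N m; "grip_width": finger opening in m.
Only numpy, scipy, OpenCV 4.12 (cv2) and the standard library are available. Lean on these libraries where they do the work, as an engineer would, in place of code of your own. Each camera call takes 0.05 s, during which the arm holds its last target.

### The job

Only one of the four covered cells of the bottle crate is empty, and the covers hide which. Leaving the bottle where it stands, press the covers gently with the closed fingertips, one after another, until you find the one that sinks deep into its cell; then take the tall brown bottle and lower it, not drop it, through that cover so that it stands upright on the floor of the empty cell, and let go. Leave the other things on the worktop alone.

Things in the scene. Friction and masses are not known exactly. Their poses are not given: they have to be found in the camera images.
- crate: Grey plastic bottle crate, fixed, 186 (x) by 170 (y) by 108 mm high, origin at the centre of its underside; x points away from the robot, y to its left, yaw up to 0.5 rad. 2 x 2 cells, 84 (x) by 76 mm (y) inside, walls 6 mm, a floor plate 16 mm up that gives 1 to 3 mm under load, each closed flush by a light sprung cover, all alike. Three cells hide a jar 78 mm high, one is empty.
- cell1 (a point): The near left cell (seen from the robot): point on top of its closed cover, level with the rim, 108 mm above the worktop, 42 mm from the hinge. Press here to probe: over a jar the point sinks about 6 mm, then resists firmly (20 N within 6 mm more); over the empty cell it sinks deep under less than 2 N. The bottle's axis should go in here (5 mm free all round beside the hanging cover).
- cell2 (a point): The near right cell (seen from the robot): point on top of its closed cover, level with the rim, 108 mm above the worktop, 42 mm from the hinge. Press here to probe: over a jar the point sinks about 6 mm, then resists firmly (20 N within 6 mm more); over the empty cell it sinks deep under less than 2 N. The bottle's axis should go in here (5 mm free all round beside the hanging cover).
- cell3 (a point): The far left cell (seen from the robot): point on top of its closed cover, level with the rim, 108 mm above the worktop, 42 mm from the hinge. Press here to probe: over a jar the point sinks about 6 mm, then resists firmly (20 N within 6 mm more); over the empty cell it sinks deep under less than 2 N. The bottle's axis should go in here (5 mm free all round beside the hanging cover).
- cell4 (a point): The far right cell (seen from the robot): point on top of its closed cover, level with the rim, 108 mm above the worktop, 42 mm from the hinge. Press here to probe: over a jar the point sinks about 6 mm, then resists firmly (20 N within 6 mm more); over the empty cell it sinks deep under less than 2 N. The bottle's axis should go in here (5 mm free all round beside the hanging cover).
- cover1 (a joint): Angle of the cover of the near left cell (cell1), rad: 0 = closed (level), 1.5 = hanging straight down into the cell. Hinged on the cell's far (crate +x) wall; its free edge, 78 mm nearer the robot, swings down; a light spring (0.025 to 0.04 N m) closes it. Over a jar it is stopped between 0.13 and 0.3; over the empty cell it opens fully.
- cover2 (a joint): Angle of the cover of the near right cell (cell2), rad: 0 = closed (level), 1.5 = hanging straight down into the cell. Hinged on the cell's far (crate +x) wall; its free edge, 78 mm nearer the robot, swings down; a light spring (0.025 to 0.04 N m) closes it. Over a jar it is stopped between 0.13 and 0.3; over the empty cell it opens fully.
- cover3 (a joint): Angle of the cover of the far left cell (cell3), rad: 0 = closed (level), 1.5 = hanging straight down into the cell. Hinged on the cell's far (crate +x) wall; its free edge, 78 mm nearer the robot, swings down; a light spring (0.025 to 0.04 N m) closes it. Over a jar it is stopped between 0.13 and 0.3; over the empty cell it opens fully.
- cover4 (a joint): Angle of the cover of the far right cell (cell4), rad: 0 = closed (level), 1.5 = hanging straight down into the cell. Hinged on the cell's far (crate +x) wall; its free edge, 78 mm nearer the robot, swings down; a light spring (0.025 to 0.04 N m) closes it. Over a jar it is stopped between 0.13 and 0.3; over the empty cell it opens fully.
- bottle_mid (a point): Tall brown bottle with a narrow black cap, loose, upright to the robot's right: body 66 mm across, 150 mm high, about 0.36 kg; cap 32 mm across, the top 24 mm; the shoulder below it slopes outward. Point on its axis half-way up (75 mm above its underside), z up. Standing in a cell, its cap stays clear above the rim and this point is about 89 mm above the worktop.
- bottle: The same tall brown bottle; origin at the centre of its underside.
- squat_bottle: Bystander, loose: squat brown bottle with a broad white cap, 69 mm across, 120 mm high; origin at the centre of its underside.
- slim_bottle: Bystander, loose: slim yellowish bottle with a black cap, 45 mm across, 112 mm high; origin at the centre of its underside.
- empty_beaker: Bystander, loose: empty clear beaker, 83 by 78 mm, 78 mm high; origin at the centre of its underside.
There are look-alikes about, which are no part of the job. What is shaped like the bottle but green or orange is not meant.

How it is judged:
By the outcome, as a careful person would: the job done as asked, in the order asked, and still so for the second after the job is handed in, with the robot touching nothing.
It also fails if it takes over 69 s, if anything falls off the work surface, if the arm or the gripper's body presses on something with over 40 N, if the wrist force passes 120 N, or if a joint passes its speed limit or range.

## Working session

There is one attempt and no reset: what is moved stays moved. The work goes in short steps, Python scripts to look and compute and a tool call to move; the robot and the scene stay as the last step left them, time stands still between calls to the robot, and variables do not carry over. Pictures are saved under pics/ and viewed, and the job is handed in when it is done.

Besides the shell and the picture viewer there is one more tool, called after "Call:" as a command line: name --pt "numbers of a row" for each row, then --argument value for the rest. play_rows: Moves the arm, as the interface text tells. Its arguments: {"type":"object","properties":{"increments":{"type":"array","items":{"type":"array","items":{"type":"number"}}},"force":{"type":"number"}},"required":["increments"]}

```bash
mkdir -p pics
cat > h.py <<'E'
import numpy as np, cv2
from bench import r, grab_frame
def pts(f):
    d=f["depth"];K=f["K"];k1=f["k1"];T=f["T"]
    h,w=d.shape
    u,v=np.meshgrid(np.arange(w),np.arange(h))
    p=np.stack([u,v],-1).reshape(-1,1,2).astype(np.float64)
    x=(p[:,0,0]-K[0][2])/K[0][0]; y=(p[:,0,1]-K[1][2])/K[1][1]
    xu,yu=x.copy(),y.copy()
    for _ in range(20):
        s=1+k1*(xu**2+yu**2); xu=x/s; yu=y/s
    z=d.reshape(-1)
    P=np.stack([xu*z,-yu*z,-z,np.ones_like(z)],-1)@np.array(T).T
    P=P[:,:3]; P[z==0]=np.nan
    return P.reshape(h,w,3)
E
python3 - <<'E'
from h import *
for n in("scene","top"):
    f=grab_frame(n); cv2.imwrite(f"pics/{n}0.png",cv2.resize(f["color"],(768,576))); np.savez(f"{n}0.npz",P=pts(f),c=f["color"])
    print(n,f["T"],f["K"],f["k1"])
print(r.get_obs(),r.grip_depth)
E
```

```text
scene [[-7.66777072e-01  3.58049921e-01 -5.32778731e-01 -1.50302858e-01]
 [-6.41913036e-01 -4.26714490e-01  6.37073307e-01  8.15154296e-01]
 [ 7.59642853e-04  8.30490818e-01  5.57031799e-01  8.79406204e-01]
 [ 0.00000000e+00  0.00000000e+00  0.00000000e+00  1.00000000e+00]] [[475.868334     0.         268.8864144 ]
 [  0.         475.868334   193.28518108]
 [  0.           0.           1.        ]] -0.18599405660574
top [[-7.93163657e-04  9.92055282e-01 -1.25800196e-01  4.71190097e-01]
 [-9.99962805e-01 -1.86725497e-03 -8.42038430e-03 -8.39945036e-02]
 [-8.58838776e-03  1.25788838e-01  9.92019863e-01  1.15876324e+00]
 [ 0.00000000e+00  0.00000000e+00  0.00000000e+00  1.00000000e+00]] [[348.57546806   0.         257.36308528]
 [  0.         348.57546806 190.78348885]
 [  0.           0.           1.        ]] -0.007947742587417506
{'clock': 0.1, 'joints': array([ 1.0808946 ,  0.47773372,  0.02239068,  1.55632061, -0.01148837,
        1.10932794, -0.08313652]), 'qvel': array([-7.29908738e-05, -1.63236797e-03, -4.90137866e-04, -3.76289124e-03,
        1.06323410e-04, -1.11431821e-03, -2.03393862e-03]), 'tau': array([ 4.39913711e-03, -5.97761893e+01,  1.61424547e+00, -2.81954563e+01,
        1.29027411e-02,  5.02833733e-03,  3.52323866e-05]), 'tcp_pos': array([ 0.25126364, -0.62592427,  0.23042647]), 'orientation': array([-3.08297180e+00, -5.95711404e-01,  7.29313216e-04]), 'contact_force': array([1.00237076, 0.09375621, 0.18128336]), 'moment': array([-0.05816011, -0.02160439, -0.00349864]), 'grip_width': 0.08552791377613848} 0.0187
```

View pics/scene0.png

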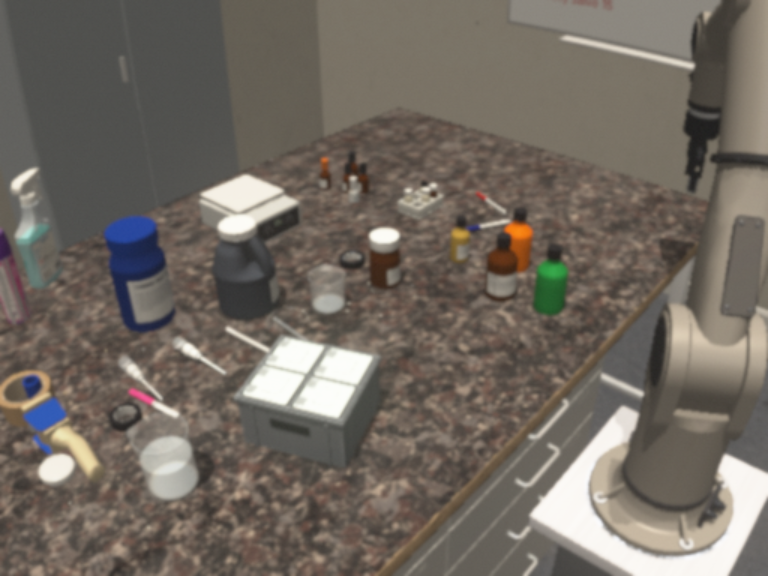

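View pics/top0.png

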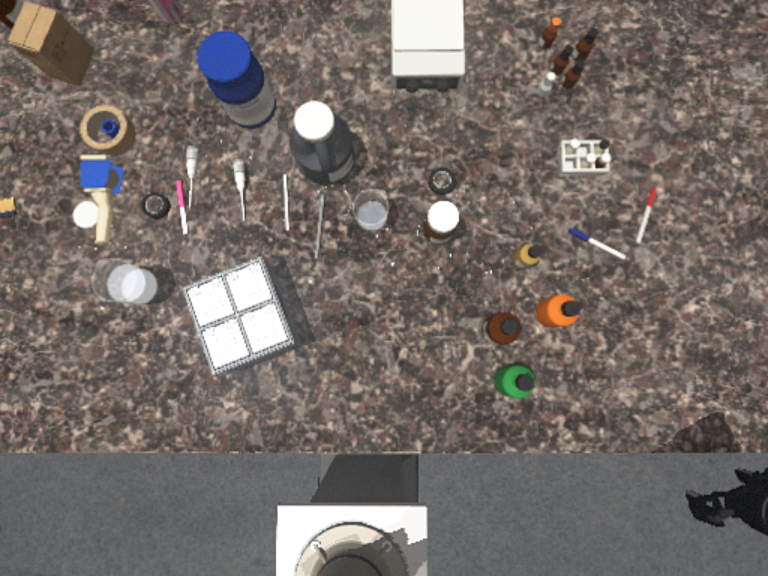

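The top view shows the crate at (240,315). The candidates for the bottle are:
- brown with a black cap at (503,327)
- orange at (557,310)
- green at (516,380)
- squat brown with a white cap at (442,220)
- slim yellow at (529,254)

The one at (503,327) fits, being tall and brown with a narrow black cap. Next I'll measure it and check a crop.

Run:
```python
from h import *
D=np.load("top0.npz");P=D["P"];c=D["c"]
cv2.imwrite("pics/crop.png",cv2.resize(c[180:280,310:410],(600,600),interpolation=cv2.INTER_CUBIC))
S=np.load("scene0.npz");cv2.imwrite("pics/crops.png",cv2.resize(S["c"][140:215,290:390],(800,600),interpolation=cv2.INTER_CUBIC))
# crate
for D in (np.load("top0.npz"),np.load("scene0.npz")):
    P=D["P"]
    m=(abs(P[...,2]-.108)<.006)&(P[...,0]>.25)&(P[...,0]<.65)&(P[...,1]>.0)&(P[...,1]<.35)
    n,l,st,_=cv2.connectedComponentsWithStats(m.astype(np.uint8))
    k=1+np.argmax(st[1:,4]); q=P[l==k]
    rc=cv2.minAreaRect((q[:,:2]*1000).astype(np.float32)); print("crate",st[k],rc,q.mean(0))
    # bottle: points in region
    m=(P[...,0]>.3)&(P[...,0]<.62)&(P[...,1]>-.5)&(P[...,1]<-.2)&(P[...,2]>.135)&(P[...,2]<.17)
    n,l,st,ce=cv2.connectedComponentsWithStats(m.astype(np.uint8))
    for k in range(1,n):
        if st[k,4]>8:
            q=P[l==k]; print(ce[k],st[k,4],np.median(q,0),q.min(0),q.max(0),D["c"][l==k].mean(0))
```

```text
crate [ 121  176   76   74 3401] ((548.6315307617188, 226.31007385253906), (192.49996948242188, 177.07249450683594), 21.76375389099121) [0.54574685 0.22608042 0.10908052]
[380.64761905 204.94285714] 105 [ 0.55690348 -0.43282641  0.1499716 ] [ 0.5424493  -0.4489803   0.13558519] [ 0.57215447 -0.41997526  0.15658748] [56.36190476 58.87619048 66.75238095]
[339.5  217.21] 100 [ 0.52233835 -0.31227325  0.15035702] [ 0.50796714 -0.32823344  0.13684395] [ 0.53693127 -0.29881993  0.15485465] [57.17 58.18 62.86]
[349.76237624 254.62376238] 101 [ 0.41456784 -0.33824576  0.15021801] [ 0.40021007 -0.35375959  0.13521754] [ 0.42857133 -0.32394574  0.1544735 ] [56.95049505 58.94059406 58.87128713]
crate [ 156  225   98   59 3431] ((546.8875732421875, 227.40213012695312), (195.6403045654297, 177.9340362548828), 22.458206176757812) [0.53898903 0.23379699 0.10727488]
[346.87692308 141.30769231] 65 [ 0.55079503 -0.42842351  0.14759602] [ 0.53920225 -0.45082508  0.13545334] [ 0.57092515 -0.41683211  0.15324557] [50.10769231 53.55384615 59.46153846]
[335.57746479 158.35211268] 71 [ 0.51631325 -0.30753065  0.1473498 ] [ 0.50444039 -0.3270846   0.13524792] [ 0.53413946 -0.29585122  0.15205102] [44.87323944 52.52112676 67.67605634]
[369.31506849 166.38356164] 73 [ 0.41098998 -0.33247957  0.14714697] [ 0.400038   -0.35206307  0.13540252] [ 0.42621298 -0.32003071  0.152747  ] [45.52054795 48.8630137  53.30136986]
```

View pics/crop.png

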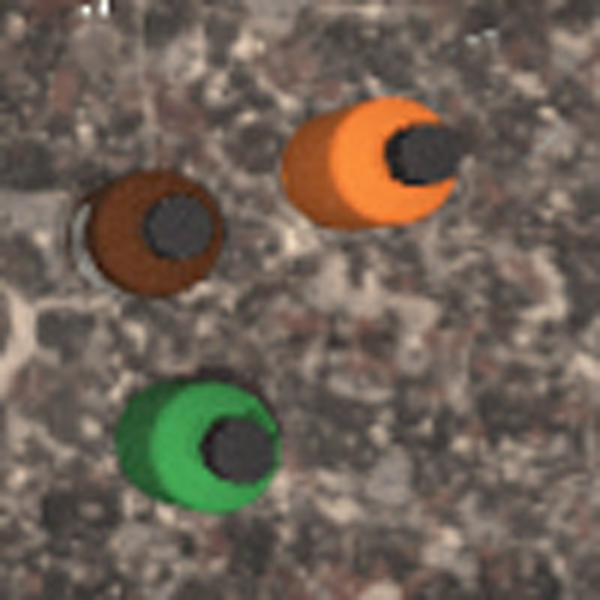

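View pics/crops.png

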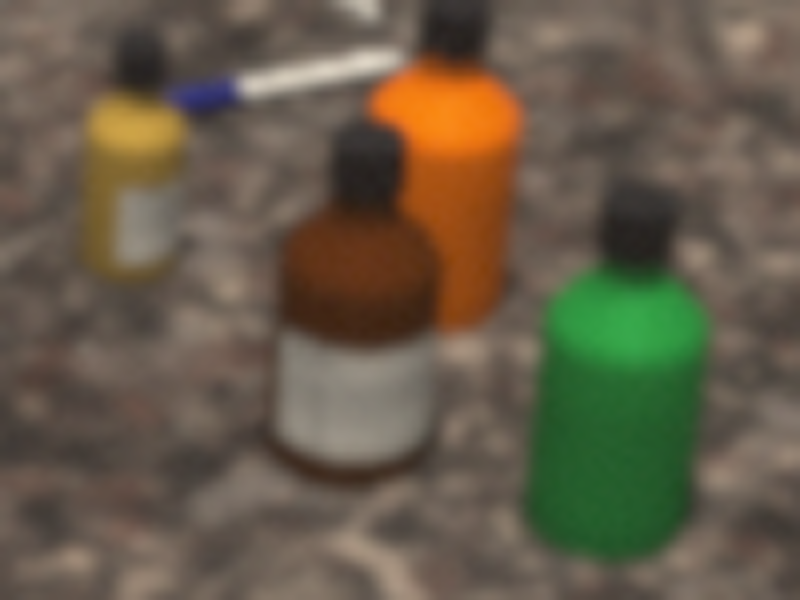

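The crop confirms it: the brown bottle with a black cap and white label, axis at about (0.522, -0.3135). The crate's yaw is about 0.385, which nearly matches the tool's heading. I'll probe first.

```bash
cat > go.py <<'E'
import sys,numpy as np
from bench import r
from scipy.spatial.transform import Rotation as R
yaw=.386;C=np.array([.548,.227]);M=np.array([[np.cos(yaw),-np.sin(yaw)],[np.sin(yaw),np.cos(yaw)]])
pts={f"cell{i+1}":C+M@np.array(o) for i,o in enumerate([(-.045,.041),(-.045,-.041),(.045,.041),(.045,-.041)])}
pts["bottle"]=np.array([.522,-.3135])
if __name__=="__main__":
    o=r.get_obs();A=R.from_rotvec(o["orientation"])
    print("t",o["clock"],"pos",o["tcp_pos"].round(4),"F",o["contact_force"].round(2),"w",round(o["grip_width"],4))
    m=A.as_matrix();print("tilt",m[:2,2].round(4),"head",np.arctan2(m[1,0],m[0,0]).round(4),"q",o["joints"].round(2))
    for a in sys.argv[1:]:
        n,z=a.split(":");t=np.r_[pts[n],float(z)]
        d=A.inv().apply(t-o["tcp_pos"])*1000
        print(a,t.round(4),"tool mm",d.round(1),"norm",np.linalg.norm(d).round(1))
    Rt=np.array([[np.cos(yaw),np.sin(yaw),0],[np.sin(yaw),-np.cos(yaw),0],[0,0,-1]])
    print("turn",(A.inv()*R.from_matrix(Rt)).as_rotvec().round(4))
E
python3 go.py cell1:.15 cell2:.15 cell3:.15 cell4:.15 bottle:.2
```

```text
t 0.1 pos [ 0.2513 -0.6259  0.2304] F [1.   0.09 0.18] w 0.0855
tilt [-0.0008  0.0015] head 0.3817 q [ 1.08  0.48  0.02  1.56 -0.01  1.11 -0.08]
cell1:.15 [0.4909 0.248  0.15  ] tool mm [ 548.  -721.7   81.5] norm 909.8
cell2:.15 [0.5217 0.1721 0.15  ] tool mm [ 548.3 -639.7   81.4] norm 846.4
cell3:.15 [0.5743 0.2819 0.15  ] tool mm [ 638.  -722.    81.5] norm 966.9
cell4:.15 [0.6051 0.206  0.15  ] tool mm [ 638.3 -640.    81.4] norm 907.6
bottle:.2 [ 0.522  -0.3135  0.2   ] tool mm [ 367.6 -189.    30.7] norm 414.5
turn [-0.0017  0.0002 -0.0043]
```

Call:
play_rows --pt "36 -32 0 0 0 -0.004 255" --pt "36 -32 0 0 0 0 255" --pt "36 -32 0 0 0 0 255" --pt "36 -32 0 0 0 0 255" --pt "36 -32 0 0 0 0 255"

```text
clock: 0.6
tcp_pos: [0.3549, -0.4095, 0.2269]
orientation: [-3.086, -0.58, 0.009]
contact_force: [0.4, -0.1, -0.1]
grip_width: 0.0126
```

Call:
play_rows --pt "34 -34 0 0 0 0 255" --pt "34 -34 0 0 0 0 255" --pt "34 -34 0 0 0 0 255" --pt "34 -34 0 0 0 0 255" --pt "34 -34 0 0 0 0 255"

```text
clock: 1.1
tcp_pos: [0.4529, -0.1797, 0.2257]
orientation: [-3.085, -0.579, 0.011]
contact_force: [0.3, -1.4, 0.4]
grip_width: 0.0001
```

```bash
python3 go.py cell2:.13
```

```text
t 1.1 pos [ 0.4529 -0.1797  0.2257] F [ 0.29 -1.37  0.4 ] w 0.0001
tilt [-0.0072  0.0008] head 0.3712 q [ 0.45  0.19 -0.23  1.98  0.05  0.98 -1.  ]
cell2:.13 [0.5217 0.1721 0.13  ] tool mm [ 192.4 -302.5   95.5] norm 371.0
turn [-0.0034  0.0064 -0.0148]
```

Call:
play_rows --pt "27 -42 0 -0.002 0.003 -0.007 255" --pt "27 -42 0 0 0.002 -0.005 255" --pt "27 -42 0 0 0 0 255" --pt "27 -42 0 0 0 0 255" --pt "27 -42 5 0 0 0 255"

```text
clock: 1.6
tcp_pos: [0.4996, 0.0657, 0.221]
orientation: [-3.084, -0.598, -0.0]
contact_force: [0.7, -0.3, 0.5]
grip_width: -0.0001
```

```bash
python3 go.py cell2:.125
```

```text
t 1.6 pos [0.4996 0.0657 0.221 ] F [ 0.68 -0.26  0.48] w -0.0001
tilt [-0.      0.0005] head 0.383 q [ 0.09  0.23 -0.4   1.95  0.11  0.98 -1.55]
cell2:.125 [0.5217 0.1721 0.125 ] tool mm [ 60.3 -90.3  96.1] norm 145.0
turn [-0.0004 -0.0001 -0.003 ]
```

Call:
play_rows --pt "22 -33 30 0 0 0 255" --pt "20 -30 30 0 0 0 255" --pt "15 -22 25 0 0 0 255" --pt "4 -6 10 0 0 0 255" --pt "0 0 0 0 0 0 255"

```text
clock: 2.1
tcp_pos: [0.522, 0.1851, 0.1236]
orientation: [-3.077, -0.614, -0.004]
contact_force: [-0.2, -1.0, 0.1]
grip_width: 0.0
```

```bash
python3 go.py cell2:.112
```

```text
t 2.1 pos [0.522  0.1851 0.1236] F [-0.22 -0.97  0.08] w 0.0
tilt [0.0015 0.0044] head 0.3938 q [-0.13  0.44 -0.41  1.92  0.23  0.82 -1.84]
cell2:.112 [0.5217 0.1721 0.112 ] tool mm [-5.3 12.  11.6] norm 17.5
turn [-0.0035 -0.0031  0.0078]
```

Call:
play_rows --pt "-5 12 6 -0.003 -0.003 0.008 255" --pt "0 0 3 0 0 0 255" --pt "0 0 4 0 0 0 255" --pt "0 0 4 0 0 0 255"

```text
clock: 2.5
tcp_pos: [0.5238, 0.1652, 0.1081]
orientation: [3.083, 0.589, 0.004]
contact_force: [-0.5, -0.3, -0.1]
grip_width: -0.0001
```

Call:
play_rows --pt "0 0 3 0 0 0 255" --pt "0 0 0 0 0 0 255"

```text
clock: 2.7
tcp_pos: [0.5241, 0.1641, 0.1052]
orientation: [3.083, 0.586, 0.005]
contact_force: [-0.7, 0.7, 1.0]
grip_width: -0.0001
```

```bash
python3 go.py cell2:.1
```

```text
t 2.7 pos [0.5241 0.1641 0.1052] F [-0.74  0.72  0.99] w -0.0001
tilt [ 0.004  -0.0023] head 0.3758 q [-0.11  0.46 -0.39  1.95  0.25  0.78 -1.83]
cell2:.1 [0.5217 0.1721 0.1   ] tool mm [ 0.7 -8.3  5.2] norm 9.8
turn [ 0.0037 -0.0029 -0.0102]
```

Call:
play_rows --pt "1 -6 -5 0.003 -0.003 -0.008 255" --pt "0 -2 0 0 0 0 255" --pt "0 0 0 0 0 0 255"

```text
clock: 3.0
tcp_pos: [0.5221, 0.173, 0.1111]
orientation: [3.083, 0.601, 0.001]
contact_force: [0.3, -0.2, -0.6]
grip_width: 0.0001
```

```bash
python3 go.py cell2:.1
```

```text
t 3.0 pos [0.5221 0.173  0.1111] F [ 0.27 -0.24 -0.59] w 0.0001
tilt [ 0.0005 -0.    ] head 0.3849 q [-0.12  0.45 -0.4   1.94  0.24  0.79 -1.84]
cell2:.1 [0.5217 0.1721 0.1   ] tool mm [-0.7  0.7 11.1] norm 11.2
turn [ 0.0002 -0.0004 -0.0011]
```

Now centred on cell 2, so I can press.

Call:
play_rows --pt "0 0 4 0 0 0 255" --pt "0 0 4 0 0 0 255" --pt "0 0 3 0 0 0 255"

```text
clock: 3.3
tcp_pos: [0.5228, 0.1737, 0.1006]
orientation: [3.083, 0.602, 0.004]
contact_force: [-3.8, -1.3, 14.9]
grip_width: -0.0004
```

Call:
play_rows --pt "0 0 2 0 0 0 255" --pt "0 0 2 0 0 0 255"

```text
clock: 3.5
tcp_pos: [0.5231, 0.1739, 0.0989]
orientation: [3.082, 0.601, 0.004]
contact_force: [-8.2, -3.4, 23.5]
grip_width: -0.0001
```

Call:
play_rows --pt "0 0 2 0 0 0 255" --pt "0 0 0 0 0 0 255"

```text
clock: 3.7
tcp_pos: [0.523, 0.1738, 0.1001]
orientation: [3.08, 0.6, 0.004]
contact_force: [-6.3, -2.5, 13.8]
grip_width: -0.0002
```

Cell 2 resists firmly, so it holds a jar. Next is cell 1.

Call:
play_rows --pt "0 0 -12 0 0 0 255" --pt "0 -15 -8 0 0 0 255" --pt "0 -25 0 0 0 0 255" --pt "0 -25 0 0 0 0 255" --pt "0 -8 0 0 0 0 255"

```text
clock: 4.2
tcp_pos: [0.4946, 0.2449, 0.1215]
orientation: [3.082, 0.595, 0.006]
contact_force: [0.6, 0.2, -0.2]
grip_width: -0.0001
```

Call:
play_rows --pt "0 0 0 0 0 0 255"

```text
clock: 4.3
tcp_pos: [0.4937, 0.2465, 0.1215]
orientation: [3.082, 0.599, 0.006]
contact_force: [-0.7, -0.6, 0.3]
grip_width: 0.0001
```

```bash
python3 go.py cell1:.112
```

```text
t 4.3 pos [0.4937 0.2465 0.1215] F [-0.69 -0.59  0.28] w 0.0001
tilt [ 0.0041 -0.0011] head 0.3842 q [-0.24  0.44 -0.42  1.93  0.25  0.82 -1.98]
cell1:.112 [0.4909 0.248  0.112 ] tool mm [-2.1 -2.5  9.5] norm 10.1
turn [ 0.0025 -0.0034 -0.0018]
```

Call:
play_rows --pt "-2 -2 8 0.002 -0.003 -0.002 255" --pt "0 0 3 0 0 0 255" --pt "0 0 4 0 0 0 255" --pt "0 0 4 0 0 0 255"

```text
clock: 4.7
tcp_pos: [0.492, 0.245, 0.1007]
orientation: [3.082, 0.598, -0.0]
contact_force: [-0.2, 1.1, 0.6]
grip_width: 0.0001
```

Call:
play_rows --pt "0 0 3 0 0 0 255" --pt "0 0 0 0 0 0 255"

```text
clock: 4.9
tcp_pos: [0.4921, 0.2438, 0.0965]
orientation: [3.082, 0.595, -0.002]
contact_force: [0.5, -0.2, -0.1]
grip_width: 0.0001
```

Call:
play_rows --pt "0 -2 4 0 0 0 255" --pt "0 0 4 0 0 0 255" --pt "0 0 4 0 0 0 255"

```text
clock: 5.2
tcp_pos: [0.4921, 0.2455, 0.0842]
orientation: [3.082, 0.594, 0.0]
contact_force: [-1.0, -0.6, 0.4]
grip_width: 0.0003
```

Call:
play_rows --pt "0 0 6 0 0 0 255" --pt "0 0 6 0 0 0 255" --pt "0 0 6 0 0 0 255" --pt "0 0 0 0 0 0 255"

```text
clock: 5.6
tcp_pos: [0.4913, 0.2452, 0.0637]
orientation: [3.082, 0.594, -0.003]
contact_force: [-0.7, -0.5, 0.5]
grip_width: 0.0001
```

```bash
python3 go.py cell1:.112
python3 - <<'E'
from h import *
f=grab_frame("scene"); cv2.imwrite("pics/probe1.png",cv2.resize(f["color"][200:330,130:290],(800,600)))
E
```

```text
t 5.6 pos [0.4913 0.2452 0.0637] F [-0.75 -0.51  0.48] w 0.0001
tilt [-0.0011 -0.0033] head 0.3811 q [-0.27  0.52 -0.39  1.97  0.3   0.71 -2.03]
cell1:.112 [0.4909 0.248  0.112 ] tool mm [  0.5  -2.7 -48.3] norm 48.4
turn [ 0.0026  0.0022 -0.0049]
```

View pics/probe1.png

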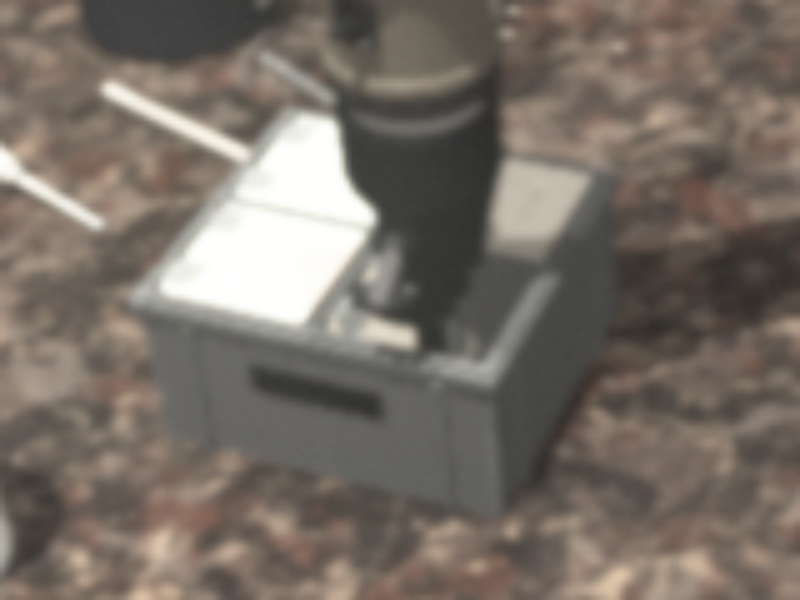

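Cell 1 sinks more than 44 mm under less than 1 N, so it is the empty one. While I'm inside, I'll touch its side walls lightly to centre the crate's y in robot coordinates.

Call:
play_rows --pt "0 -5 -8 0 0 -0.004 255" --pt "0 -5 0 0 0 0 255" --pt "0 -3 0 0 0 0 255" --pt "0 0 0 0 0 0 255"

```text
clock: 6.05
tcp_pos: [0.4861, 0.2586, 0.0733]
orientation: [3.081, 0.601, -0.002]
contact_force: [-0.2, 0.3, 0.6]
grip_width: 0.0001
```

Call:
play_rows --pt "0 -2 0 0 0 0 255" --pt "0 -2 0 0 0 0 255"

```text
clock: 6.25
tcp_pos: [0.4847, 0.2625, 0.0736]
orientation: [3.081, 0.601, -0.001]
contact_force: [-0.8, 0.7, 0.3]
grip_width: 0.0001
```

Call:
play_rows --pt "0 -2 0 0 0 0 255" --pt "0 -1 0 0 0 0 255"

```text
clock: 6.45
tcp_pos: [0.4835, 0.2655, 0.0735]
orientation: [3.08, 0.601, -0.001]
contact_force: [-0.3, -0.2, 0.6]
grip_width: 0.0001
```

Call:
play_rows --pt "0 -2 0 0 0 0 255" --pt "0 -1 0 0 0 0 255"

```text
clock: 6.65
tcp_pos: [0.4823, 0.2684, 0.0734]
orientation: [3.08, 0.601, -0.001]
contact_force: [0.2, -0.1, 0.5]
grip_width: -0.0004
```

Call:
play_rows --pt "0 -1 0 0 0 0 255" --pt "0 -1 0 0 0 0 255"

```text
clock: 6.85
tcp_pos: [0.4818, 0.2697, 0.0734]
orientation: [3.08, 0.6, -0.001]
contact_force: [1.0, -4.4, 2.1]
grip_width: -0.0002
```

Call:
play_rows --pt "0 -1 0 0 0 0 255" --pt "0 -1 0 0 0 0 255"

```text
clock: 7.05
tcp_pos: [0.4818, 0.2696, 0.0734]
orientation: [3.077, 0.597, -0.001]
contact_force: [1.1, -4.5, 2.1]
grip_width: 0.0001
```

Call:
play_rows --pt "0 10 0 0 0 0 255" --pt "0 12 0 0 0 0 255" --pt "0 10 0 0 0 0 255" --pt "0 4 0 0 0 0 255" --pt "0 0 0 0 0 0 255"

```text
clock: 7.55
tcp_pos: [0.4959, 0.235, 0.0736]
orientation: [3.08, 0.598, -0.001]
contact_force: [-1.3, -0.2, 0.1]
grip_width: 0.0
```

Call:
play_rows --pt "0 2 0 0 0 0 255" --pt "0 1 0 0 0 0 255"

```text
clock: 7.75
tcp_pos: [0.497, 0.2325, 0.0736]
orientation: [3.081, 0.599, -0.001]
contact_force: [-0.5, 1.3, -0.1]
grip_width: 0.0004
```

Call:
play_rows --pt "0 1 0 0 0 0 255" --pt "0 1 0 0 0 0 255"

```text
clock: 7.95
tcp_pos: [0.4975, 0.2311, 0.0736]
orientation: [3.081, 0.6, -0.001]
contact_force: [-0.9, -0.1, 0.9]
grip_width: -0.0001
```

Call:
play_rows --pt "0 2 0 0 0 0 255" --pt "0 1.5 0 0 0 0 255"

```text
clock: 8.15
tcp_pos: [0.4987, 0.2282, 0.0736]
orientation: [3.081, 0.602, -0.001]
contact_force: [-0.0, 0.7, -0.5]
grip_width: -0.0001
```

Call:
play_rows --pt "0 1 0 0 0 0 255" --pt "0 1 0 0 0 0 255"

```text
clock: 8.35
tcp_pos: [0.4996, 0.2262, 0.0737]
orientation: [3.081, 0.602, -0.0]
contact_force: [0.1, -0.1, 0.8]
grip_width: 0.0002
```

Call:
play_rows --pt "0 1 0 0 0 0 255" --pt "0 1 0 0 0 0 255"

```text
clock: 8.55
tcp_pos: [0.4999, 0.2252, 0.0737]
orientation: [3.082, 0.603, -0.001]
contact_force: [-2.1, 4.2, -1.1]
grip_width: -0.0004
```

The walls are at +23.4 and -24.5 mm from my estimated centre, so the y estimate is within 0.5 mm. Now I'll retract and go to the bottle.

Call:
play_rows --pt "0 -12 -10 0 0 0 255" --pt "0 0 -40 0 0 0 255" --pt "0 0 -45 0 0 0 255" --pt "0 0 -40 0 0 0 255" --pt "0 30 -15 0 0 0 255"

```text
clock: 9.05
tcp_pos: [0.5027, 0.2149, 0.2293]
orientation: [3.08, 0.618, -0.008]
contact_force: [0.7, 0.2, -0.4]
grip_width: -0.0001
```

Call:
play_rows --pt "-12 45 0 0 0 0 100" --pt "-12 45 0 0 0 0 100" --pt "-12 45 0 0 0 0 100" --pt "-12 45 0 0 0 0 100" --pt "-12 45 0 0 0 0 100"

```text
clock: 9.55
tcp_pos: [0.5386, -0.0141, 0.2394]
orientation: [-3.075, -0.637, -0.018]
contact_force: [1.5, -0.0, -0.8]
grip_width: 0.0517
```

```bash
python3 go.py bottle:.2
```

```text
t 9.55 pos [ 0.5386 -0.0141  0.2394] F [ 1.52 -0.01 -0.75] w 0.0517
tilt [0.0108 0.0035] head 0.4084 q [ 0.2   0.26 -0.34  1.86  0.1   1.02 -1.34]
bottle:.2 [ 0.522  -0.3135  0.2   ] tool mm [-134.6  268.1   38.1] norm 302.4
turn [ 0.0009 -0.0113  0.0224]
```

Call:
play_rows --pt "-22 43 0 0 -0.005 0.01 60" --pt "-22 43 0 0 -0.005 0.01 60" --pt "-22 43 0 0 0 0 60" --pt "-22 43 0 0 0 0 60" --pt "-22 43 0 0 0 0 60"

```text
clock: 10.05
tcp_pos: [0.5211, -0.261, 0.2447]
orientation: [3.078, 0.611, 0.013]
contact_force: [0.7, -0.5, 0.3]
grip_width: 0.0648
```

```bash
python3 go.py bottle:.2
```

```text
t 10.05 pos [ 0.5211 -0.261   0.2447] F [ 0.69 -0.54  0.3 ] w 0.0648
tilt [ 0.0085 -0.0019] head 0.3921 q [ 0.52  0.32 -0.21  1.76  0.07  1.06 -0.89]
bottle:.2 [ 0.522  -0.3135  0.2   ] tool mm [-19.6  48.7  44.8] norm 69.0
turn [ 0.005  -0.0071  0.006 ]
```

Call:
play_rows --pt "-10 24 10 0.005 -0.007 0.006 60" --pt "-7 17 10 0 0 0 60" --pt "-1 3 10 0 0 0 60" --pt "0 0 10 0 0 0 60" --pt "0 0 0 0 0 0 60"

```text
clock: 10.55
tcp_pos: [0.5204, -0.3147, 0.2048]
orientation: [3.082, 0.591, 0.002]
contact_force: [0.5, 0.4, -0.3]
grip_width: 0.0658
```

```bash
python3 go.py bottle:.165
python3 - <<'E'
from h import *
for n,s in(("scene",np.s_[110:240,270:430]),("top",np.s_[160:290,270:430])):
    f=grab_frame(n); cv2.imwrite(f"pics/{n}1.png",cv2.resize(f["color"][s],(800,600)))
E
```

```text
t 10.55 pos [ 0.5204 -0.3147  0.2048] F [ 0.49  0.36 -0.25] w 0.0658
tilt [ 0.0018 -0.0027] head 0.3789 q [ 0.58  0.4  -0.18  1.74  0.08  1.01 -0.82]
bottle:.165 [ 0.522  -0.3135  0.165 ] tool mm [ 1.9 -0.6 39.8] norm 39.9
turn [ 0.0032 -0.0006 -0.0071]
```

View pics/scene1.png

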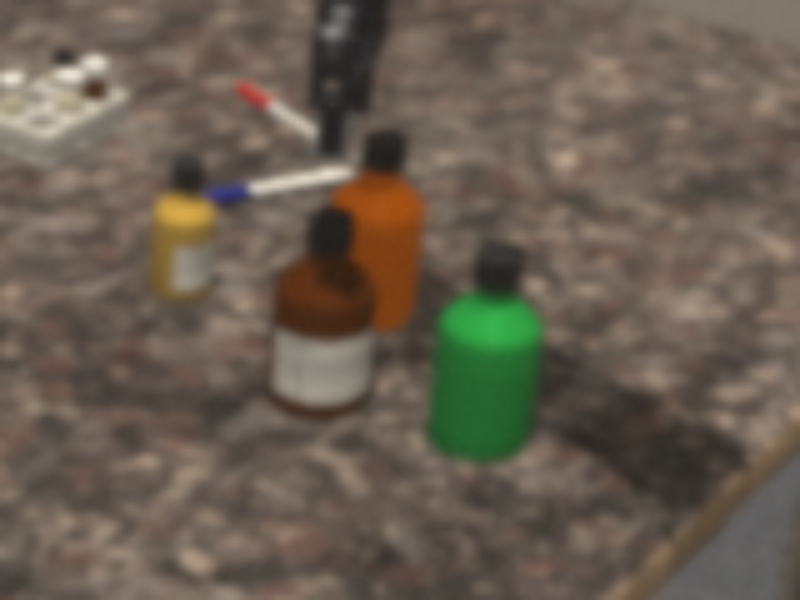

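View pics/top1.png

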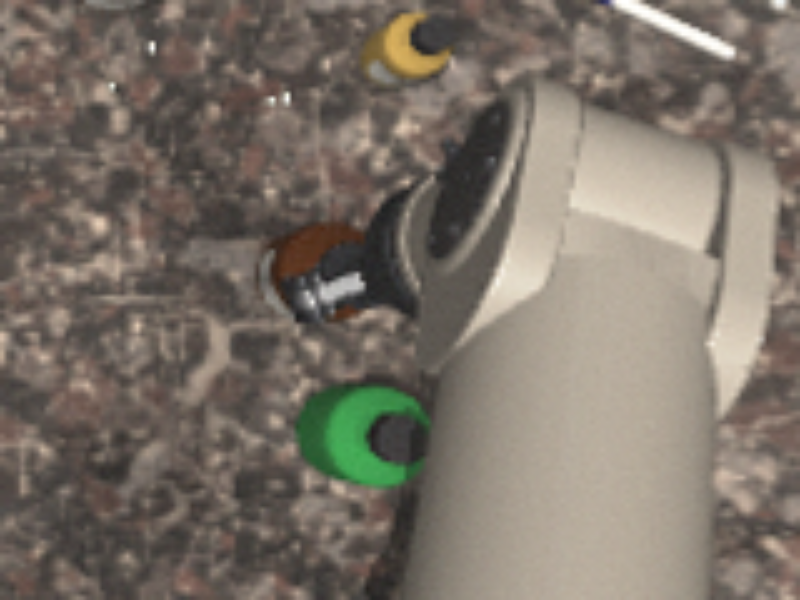

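The fingers (335,150) hang right above the brown bottle's cap (330,230). Descending.

Call:
play_rows --pt "2 -0.5 15 0.003 0 -0.007 60" --pt "0 0 20 0 0 0 60" --pt "0 0 15 0 0 0 60" --pt "0 0 10 0 0 0 60" --pt "0 0 0 0 0 0 60"

```text
clock: 11.15
tcp_pos: [0.5264, -0.3081, 0.1439]
orientation: [3.079, 0.618, 0.01]
contact_force: [0.3, 0.9, 0.6]
grip_width: 0.0653
```

```bash
python3 go.py bottle:.128
```

```text
t 11.15 pos [ 0.5264 -0.3081  0.1439] F [0.31 0.9  0.64] w 0.0653
tilt [0.0063 0.0001] head 0.396 q [ 0.57  0.47 -0.18  1.79  0.1   0.89 -0.83]
bottle:.128 [ 0.522  -0.3135  0.128 ] tool mm [-6.3  3.3 15.9] norm 17.4
turn [ 0.0023 -0.0059  0.01  ]
```

Call:
play_rows --pt "-4 2 3 0.002 -0.005 0.009 60" --pt "-1 1 5 0 0 0 60" --pt "0 0 4 0 0 0 60" --pt "0 0 0 0 0 0 60"

```text
clock: 11.55
tcp_pos: [0.5238, -0.3132, 0.1323]
orientation: [3.082, 0.604, 0.004]
contact_force: [0.8, 0.4, -0.0]
grip_width: 0.0649
```

```bash
python3 go.py bottle:.128
```

```text
t 11.55 pos [ 0.5238 -0.3132  0.1323] F [ 0.82  0.37 -0.04] w 0.0649
tilt [ 0.0026 -0.0009] head 0.3869 q [ 0.57  0.48 -0.18  1.8   0.11  0.87 -0.84]
bottle:.128 [ 0.522  -0.3135  0.128 ] tool mm [-1.8 -0.4  4.3] norm 4.7
turn [ 0.0018 -0.0021  0.0009]
```

Call:
play_rows --pt "-1.5 0 3 0.001 -0.002 0 60" --pt "0 0 0 0 0 0 100" --pt "0 0 0 0 0 0 255" --pt "0 0 0 0 0 0 255" --pt "0 0 0 0 0 0 255" --force 60

```text
clock: 12.05
tcp_pos: [0.5229, -0.3142, 0.1301]
orientation: [3.081, 0.603, 0.002]
contact_force: [0.4, -0.6, -3.4]
grip_width: 0.0284
```

Call:
play_rows --pt "0 0 0 0 0 0 255" --pt "0 0 0 0 0 0 255"

```text
clock: 12.25
tcp_pos: [0.5229, -0.3141, 0.13]
orientation: [3.081, 0.604, 0.002]
contact_force: [0.4, -0.1, 0.4]
grip_width: 0.0283
```

```bash
python3 go.py bottle:.128
python3 - <<'E'
from h import *
f=grab_frame("scene"); cv2.imwrite("pics/grasp.png",cv2.resize(f["color"][110:240,270:430],(800,600)))
E
```

```text
t 12.25 pos [ 0.5229 -0.3141  0.13  ] F [ 0.45 -0.13  0.39] w 0.0283
tilt [ 0.0019 -0.0014] head 0.3868 q [ 0.57  0.49 -0.17  1.8   0.11  0.86 -0.84]
bottle:.128 [ 0.522  -0.3135  0.128 ] tool mm [-0.6 -0.8  2. ] norm 2.3
turn [ 0.002  -0.0012  0.0008]
```

View pics/grasp.png

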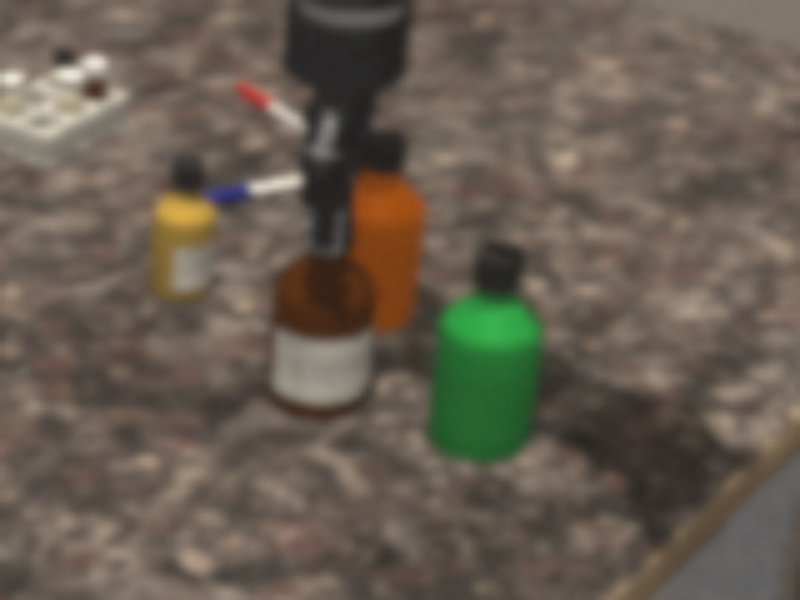

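Call:
play_rows --pt "0 0 -5 0 0 0 255" --pt "0 0 -10 0 0 0 255" --pt "0 0 -10 0 0 0 255" --pt "0 0 -10 0 0 0 255" --pt "0 0 0 0 0 0 255"

```text
clock: 12.8
tcp_pos: [0.522, -0.3137, 0.1674]
orientation: [3.083, 0.604, -0.0]
contact_force: [0.9, 0.3, -3.1]
grip_width: 0.0282
```

```bash
python3 go.py bottle:.128
python3 - <<'E'
from h import *
f=grab_frame("scene"); cv2.imwrite("pics/lift.png",cv2.resize(f["color"][110:240,270:430],(800,600)))
E
```

```text
t 12.8 pos [ 0.522  -0.3137  0.1674] F [ 0.89  0.34 -3.13] w 0.0282
tilt [-0.0001 -0.0005] head 0.3867 q [ 0.57  0.44 -0.18  1.77  0.1   0.94 -0.83]
bottle:.128 [ 0.522  -0.3135  0.128 ] tool mm [ 0.1 -0.2 39.4] norm 39.4
turn [0.0004 0.0002 0.0007]
```

View pics/lift.png

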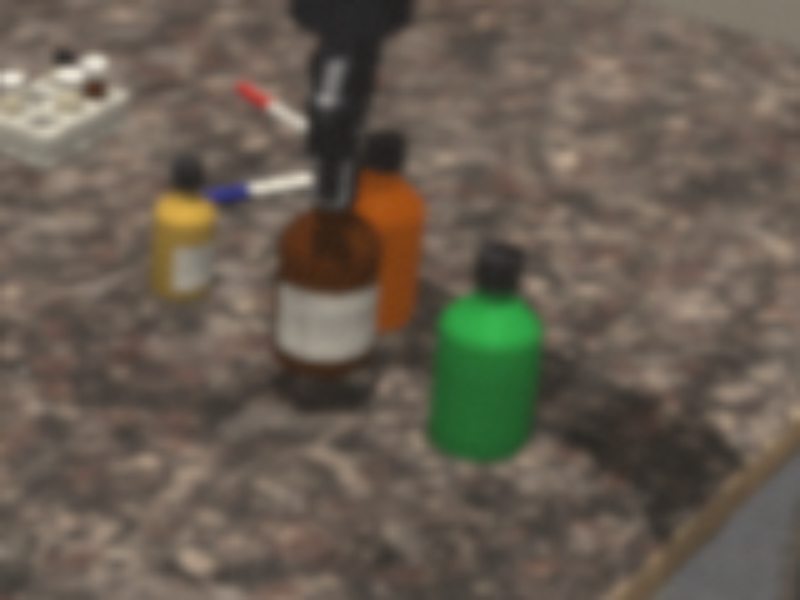

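The bottle is lifted upright, and the contact force of -3.1 N fits its weight. Now I'll raise and carry it.

Call:
play_rows --pt "0 0 -25 0 0 0 255" --pt "0 0 -30 0 0 0 255" --pt "0 0 -30 0 0 0 255" --pt "5 -15 -25 0 0 0 255" --pt "9 -27 -10 0 0 0 255"

```text
clock: 13.35
tcp_pos: [0.5154, -0.2721, 0.287]
orientation: [-3.082, -0.593, 0.013]
contact_force: [-0.1, -0.2, -2.4]
grip_width: 0.0281
```

Call:
play_rows --pt "11 -32 0 0 0 0 255" --pt "11 -32 0 0 0 0 255" --pt "11 -32 0 0 0 0 255" --pt "11 -32 0 0 0 0 255" --pt "11 -32 0 0 0 0 255"

```text
clock: 13.85
tcp_pos: [0.5064, -0.0993, 0.2889]
orientation: [3.086, 0.586, -0.009]
contact_force: [0.7, -0.6, -3.4]
grip_width: 0.0281
```

Call:
play_rows --pt "11 -32 0 0 0 0 255" --pt "11 -32 0 0 0 0 255" --pt "11 -32 0 0 0 0 255" --pt "11 -32 0 0 0 0 255" --pt "11 -32 0 0 0 0 255"

```text
clock: 14.35
tcp_pos: [0.4961, 0.0763, 0.2879]
orientation: [3.086, 0.585, -0.011]
contact_force: [1.2, 1.0, -2.3]
grip_width: 0.0278
```

```bash
python3 go.py cell1:.29
```

```text
t 14.35 pos [0.4961 0.0763 0.2879] F [ 1.24  0.98 -2.26] w 0.0278
tilt [-0.0065 -0.0022] head 0.3745 q [ 0.11  0.17 -0.44  1.86  0.08  1.13 -1.55]
cell1:.29 [0.4909 0.248  0.29  ] tool mm [  58.  -161.8   -2.5] norm 171.9
turn [-0.0003  0.0068 -0.0115]
```

Call:
play_rows --pt "11 -32 0 0 0.003 -0.005 255" --pt "11 -32 0 0 0.003 -0.005 255" --pt "11 -30 0 0 0 0 255" --pt "8 -22 0 0 0 0 255" --pt "5 -12 0 0 0 0 255"

```text
clock: 14.85
tcp_pos: [0.4879, 0.2207, 0.2869]
orientation: [-3.081, -0.608, 0.003]
contact_force: [-0.2, 0.5, -3.4]
grip_width: 0.0283
```

Call:
play_rows --pt "2 -6 0 0 0 0 255" --pt "0 0 0 0 0 0 255"

```text
clock: 15.05
tcp_pos: [0.4869, 0.2284, 0.2865]
orientation: [-3.08, -0.612, 0.004]
contact_force: [-0.4, -0.5, -3.7]
grip_width: 0.028
```

```bash
python3 go.py cell1:.255
```

```text
t 15.05 pos [0.4869 0.2284 0.2865] F [-0.43 -0.48 -3.69] w 0.028
tilt [-0.0029  0.0004] head 0.3923 q [-0.11  0.25 -0.53  1.79  0.13  1.15 -1.86]
cell1:.255 [0.4909 0.248  0.255 ] tool mm [ 11.3 -16.6  31.5] norm 37.4
turn [-0.0015  0.0025  0.0063]
```

Call:
play_rows --pt "6 -9 8 -0.001 0.002 0.005 255" --pt "4 -6 8 0 0 0 255" --pt "1 -2 4 0 0 0 255" --pt "0 0 0 0 0 0 255"

```text
clock: 15.45
tcp_pos: [0.4923, 0.243, 0.265]
orientation: [3.082, 0.593, -0.002]
contact_force: [0.5, -0.3, -2.4]
grip_width: 0.0281
```

```bash
python3 go.py cell1:.25
```

```text
t 15.45 pos [0.4923 0.243  0.265 ] F [ 0.49 -0.3  -2.36] w 0.0281
tilt [-0.0009 -0.0037] head 0.3802 q [-0.14  0.29 -0.53  1.79  0.16  1.11 -1.91]
cell1:.25 [0.4909 0.248  0.25  ] tool mm [ 0.6 -5.3 15. ] norm 15.9
turn [ 0.0031  0.0022 -0.0058]
```

Call:
play_rows --pt "0.5 -4.5 1 0.003 0.002 -0.005 255" --pt "0 -0.5 0 0 0 0 255" --pt "0 0 0 0 0 0 255"

```text
clock: 15.75
tcp_pos: [0.4913, 0.2465, 0.2641]
orientation: [3.083, 0.599, -0.0]
contact_force: [0.8, 0.2, -3.1]
grip_width: 0.0281
```

```bash
python3 go.py cell1:.25
python3 - <<'E'
from h import *
from scipy.optimize import least_squares
f=grab_frame("scene"); cv2.imwrite("pics/above.png",cv2.resize(f["color"][150:345,120:380],(800,600)))
P=pts(f)
for lo,hi in((.14,.16),(.16,.18),(.18,.2),(.14,.2)):
    m=(P[...,2]>lo)&(P[...,2]<hi)&(np.hypot(P[...,0]-.491,P[...,1]-.248)<.05)
    q=P[m][:,:2]
    s=least_squares(lambda p:np.hypot(q[:,0]-p[0],q[:,1]-p[1])-.033,[.491,.248],loss='soft_l1',f_scale=.002)
    print(lo,hi,len(q),s.x.round(4),np.median(np.abs(s.fun)).round(4))
E
```

```text
t 15.75 pos [0.4913 0.2465 0.2641] F [ 0.78  0.24 -3.1 ] w 0.0281
tilt [ 0.     -0.0008] head 0.3836 q [-0.14  0.29 -0.53  1.79  0.16  1.11 -1.91]
cell1:.25 [0.4909 0.248  0.25  ] tool mm [ 0.2 -1.6 14.1] norm 14.2
turn [ 0.0007  0.0003 -0.0024]
0.14 0.16 183 [0.4896 0.2428] 0.0008
0.16 0.18 176 [0.4889 0.2432] 0.0008
0.18 0.2 198 [0.489  0.2442] 0.0008
0.14 0.2 557 [0.4891 0.2434] 0.0009
```

View pics/above.png

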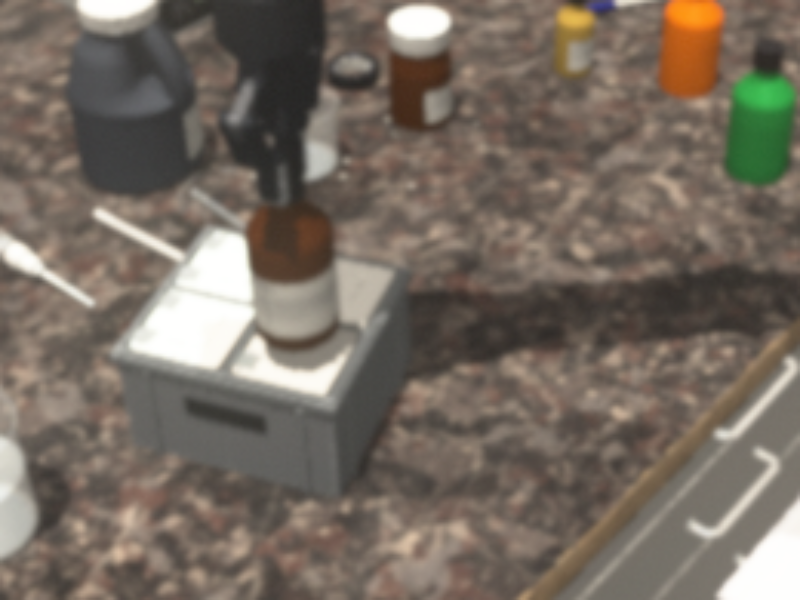

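Run:
```python
from h import *
from scipy.optimize import least_squares
def fit(P,c,lo,hi):
    m=(P[...,2]>lo)&(P[...,2]<hi)&(np.hypot(P[...,0]-c[0],P[...,1]-c[1])<.05)
    q=P[m][:,:2]
    s=least_squares(lambda p:np.hypot(q[:,0]-p[0],q[:,1]-p[1])-.033,c,loss='soft_l1',f_scale=.002)
    return len(q),s.x.round(4)
P0=np.load("scene0.npz")["P"]
print("table",fit(P0,[.522,-.3135],.01,.07))
from go import pts as cp
f=grab_frame("top");P=pts(f)
cv2.imwrite("pics/abovetop.png",cv2.resize(f["color"][155:265,110:230],(800,600)))
print("top",fit(P,[.491,.248],.14,.2))
# crate side walls in scene0: left wall (+y) & near wall (-x) plane positions
yaw=.386;c,s=np.cos(yaw),np.sin(yaw)
d=P0[...,:2]-np.array([.548,.227]); X=d[...,0]*c+d[...,1]*s; Y=-d[...,0]*s+d[...,1]*c; Z=P0[...,2]
m=(Z>.03)&(Z<.09)&(abs(Y-.085)<.012)&(abs(X)<.08);print("left wall Y",np.median(Y[m]),m.sum(),np.polyfit(X[m],Y[m],1))
m=(Z>.03)&(Z<.09)&(abs(X+.093)<.012)&(abs(Y)<.07);print("near wall X",np.median(X[m]),m.sum(),np.polyfit(Y[m],X[m],1))
```

```text
table (316, array([ 0.5211, -0.3155]))
top (144, array([0.4906, 0.245 ]))
left wall Y 0.08422411003387958 997 [-0.00946533  0.08436899]
near wall X -0.09448114146451976 367 [-0.01109053 -0.09444964]
```

View pics/abovetop.png

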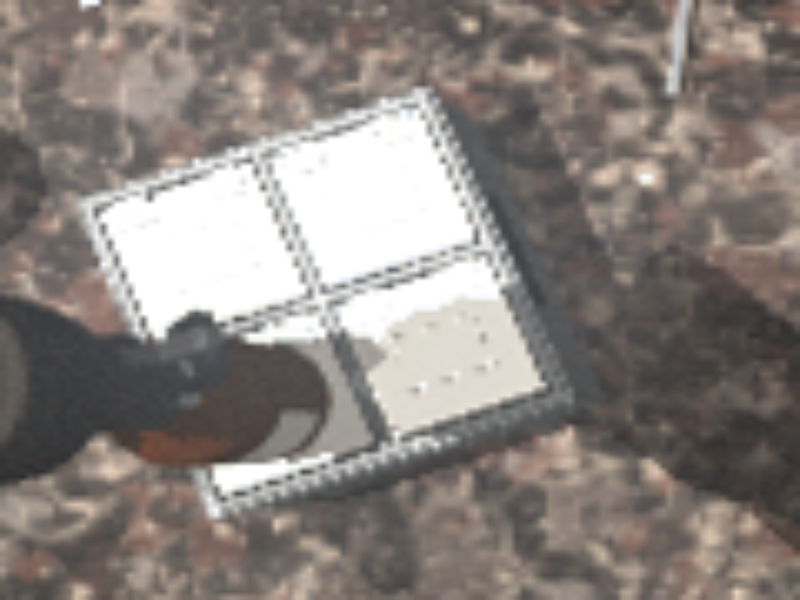

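Both cameras put the bottle about 1.5 mm short in x and 2.5 mm right in y, so I'll correct by that and start lowering.

Call:
play_rows --pt "1.5 -2 3 0 0 -0.002 255" --pt "0 0 3 0 0 0 255" --pt "0 0 0 0 0 0 255"

```text
clock: 16.15
tcp_pos: [0.4922, 0.2491, 0.258]
orientation: [3.083, 0.602, 0.001]
contact_force: [-0.1, 0.3, -2.7]
grip_width: 0.0281
```

```bash
python3 go.py cell1:.25
```

```text
t 16.15 pos [0.4922 0.2491 0.258 ] F [-0.06  0.32 -2.74] w 0.0281
tilt [ 0.0007 -0.0006] head 0.3857 q [-0.15  0.29 -0.53  1.79  0.17  1.1  -1.92]
cell1:.25 [0.4909 0.248  0.25  ] tool mm [-1.6  0.5  8. ] norm 8.2
turn [ 0.0008 -0.0005 -0.0003]
```

Call:
play_rows --pt "0 0 5 0 0 0 255" --pt "0 0 5 0 0 0 255" --pt "0 0 5 0 0 0 255" --pt "0 0 5 0 0 0 255"

```text
clock: 16.55
tcp_pos: [0.4924, 0.2493, 0.2367]
orientation: [3.083, 0.602, 0.002]
contact_force: [-0.4, -0.2, -0.7]
grip_width: 0.028
```

```bash
python3 go.py cell1:.25
```

```text
t 16.55 pos [0.4924 0.2493 0.2367] F [-0.36 -0.19 -0.67] w 0.028
tilt [ 0.0013 -0.0003] head 0.3858 q [-0.15  0.32 -0.52  1.82  0.18  1.05 -1.93]
cell1:.25 [0.4909 0.248  0.25  ] tool mm [ -1.8   0.6 -13.3] norm 13.4
turn [ 0.0008 -0.0011 -0.0002]
```

Call:
play_rows --pt "0 0 4 0 0 0 255" --pt "0 0 4 0 0 0 255" --pt "0 0 4 0 0 0 255"

```text
clock: 16.85
tcp_pos: [0.4921, 0.2493, 0.224]
orientation: [3.083, 0.602, 0.001]
contact_force: [-1.8, -0.2, -0.6]
grip_width: 0.0284
```

Call:
play_rows --pt "0 0 4 0 0 0 255" --pt "0 0 4 0 0 0 255" --pt "0 0 4 0 0 0 255"

```text
clock: 17.15
tcp_pos: [0.4913, 0.2489, 0.2104]
orientation: [3.082, 0.602, -0.002]
contact_force: [-0.8, 0.1, -2.1]
grip_width: 0.0279
```

```bash
python3 go.py cell1:.25
python3 - <<'E'
from h import *
f=grab_frame("scene"); cv2.imwrite("pics/low1.png",cv2.resize(f["color"][200:330,130:290],(800,600)))
E
```

```text
t 17.15 pos [0.4913 0.2489 0.2104] F [-0.81  0.09 -2.11] w 0.0279
tilt [-0.0009 -0.0015] head 0.3857 q [-0.16  0.34 -0.52  1.85  0.2   1.   -1.95]
cell1:.25 [0.4909 0.248  0.25  ] tool mm [ -0.8   0.6 -39.6] norm 39.6
turn [ 0.0011  0.0014 -0.0003]
```

View pics/low1.png

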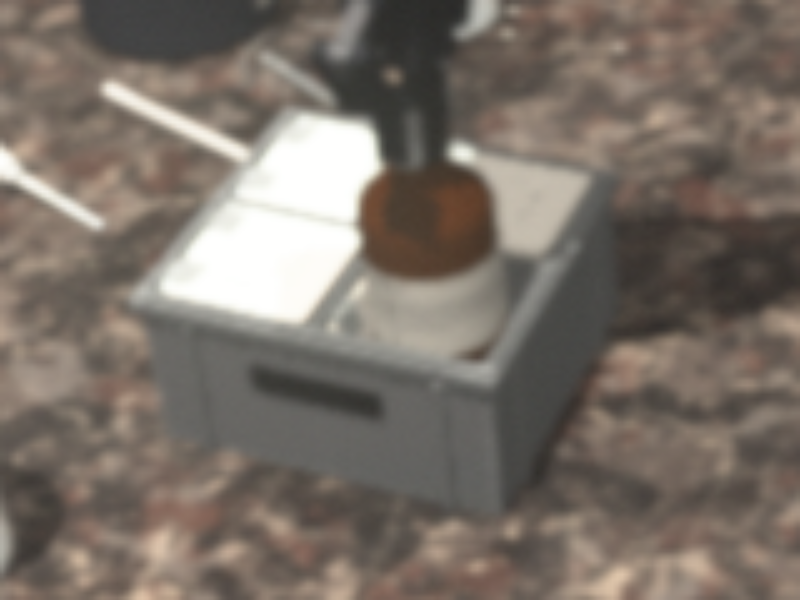

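The bottle is entering cell 1 cleanly at image (430,290), with only light forces. I'll keep lowering.

Call:
play_rows --pt "0.5 0 5 0 0.001 0 255" --pt "0 0 5 0 0 0 255" --pt "0 0 5 0 0 0 255"

```text
clock: 17.5
tcp_pos: [0.4918, 0.2489, 0.1936]
orientation: [3.082, 0.602, -0.001]
contact_force: [-0.8, -0.5, -2.7]
grip_width: 0.0283
```

Call:
play_rows --pt "0 0 5 0 0 0 255" --pt "0 0 5 0 0 0 255" --pt "0 0 5 0 0 0 255"

```text
clock: 17.8
tcp_pos: [0.4919, 0.2489, 0.1771]
orientation: [3.082, 0.602, -0.001]
contact_force: [-0.5, -0.7, -3.1]
grip_width: 0.0281
```

Call:
play_rows --pt "0 0 4 0 0 0 255" --pt "0 0 4 0 0 0 255" --pt "0 0 4 0 0 0 255"

```text
clock: 18.1
tcp_pos: [0.492, 0.2489, 0.1638]
orientation: [3.082, 0.602, -0.001]
contact_force: [-0.1, -0.2, -2.5]
grip_width: 0.0283
```

```bash
python3 go.py cell1:.144
```

```text
t 18.1 pos [0.492  0.2489 0.1638] F [-0.15 -0.19 -2.46] w 0.0283
tilt [-0.0001 -0.001 ] head 0.3856 q [-0.18  0.4  -0.5   1.89  0.24  0.91 -1.98]
cell1:.144 [0.4909 0.248  0.144 ] tool mm [-1.3  0.3 19.8] norm 19.8
turn [ 0.0008  0.0005 -0.0004]
```

Call:
play_rows --pt "0 0 4 0 0 0 255" --pt "0 0 4 0 0 0 255" --pt "0 0 3 0 0 0 255"

```text
clock: 18.4
tcp_pos: [0.492, 0.2489, 0.1517]
orientation: [3.083, 0.602, -0.001]
contact_force: [-0.8, -0.5, -3.5]
grip_width: 0.0279
```

Call:
play_rows --pt "0 0 2 0 0 0 255" --pt "0 0 2 0 0 0 255"

```text
clock: 18.6
tcp_pos: [0.4919, 0.2488, 0.1472]
orientation: [3.082, 0.602, -0.001]
contact_force: [-0.1, -1.2, -2.2]
grip_width: 0.0283
```

Call:
play_rows --pt "0 0 1 0 0 0 255" --pt "0 0 1 0 0 0 255"

```text
clock: 18.8
tcp_pos: [0.492, 0.2489, 0.1451]
orientation: [3.082, 0.602, -0.001]
contact_force: [-1.0, -0.6, -1.1]
grip_width: 0.028
```

Call:
play_rows --pt "0 0 1 0 0 0 255" --pt "0 0 1 0 0 0 255"

```text
clock: 19.0
tcp_pos: [0.4923, 0.2491, 0.1437]
orientation: [3.083, 0.602, 0.001]
contact_force: [-1.6, 0.3, 1.2]
grip_width: 0.0279
```

Call:
play_rows --pt "0 0 0.5 0 0 0 255" --pt "0 0 0 0 0 0 255"

```text
clock: 19.2
tcp_pos: [0.4925, 0.2492, 0.1437]
orientation: [3.082, 0.602, 0.001]
contact_force: [-2.0, -0.6, 1.0]
grip_width: 0.0281
```

The weight is fully carried: the force went from -3 N to +1 N at the expected height. Releasing.

Call:
play_rows --pt "0 0 0 0 0 0 140" --pt "0 0 0 0 0 0 100" --pt "0 0 0 0 0 0 80" --pt "0 0 0 0 0 0 60" --pt "0 0 0 0 0 0 60"

```text
clock: 19.7
tcp_pos: [0.4944, 0.2504, 0.1447]
orientation: [-3.082, -0.602, -0.009]
contact_force: [-0.3, -0.6, -0.7]
grip_width: 0.0656
```

```bash
python3 go.py cell1:.25
python3 - <<'E'
from h import *
f=grab_frame("scene"); cv2.imwrite("pics/rel.png",cv2.resize(f["color"][180:310,130:290],(800,600)))
E
```

```text
t 19.7 pos [0.4944 0.2504 0.1447] F [-0.32 -0.56 -0.65] w 0.0656
tilt [0.0053 0.0021] head 0.3855 q [-0.19  0.42 -0.49  1.91  0.26  0.87 -2.  ]
cell1:.25 [0.4909 0.248  0.25  ] tool mm [  -3.6    0.9 -105.4] norm 105.4
turn [-0.     -0.0057 -0.0005]
```

View pics/rel.png

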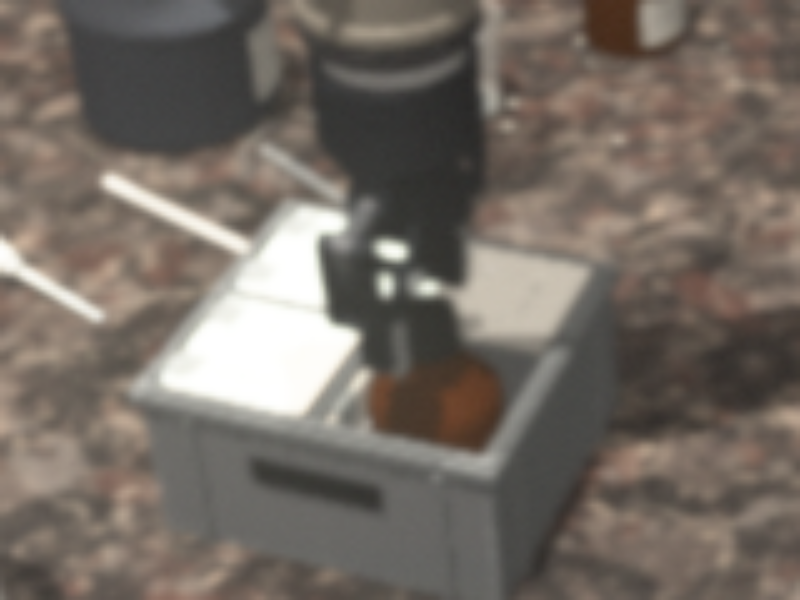

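The bottle stands in the cell at (435,400) with the fingers open. I'll retreat straight up, then move aside.

Call:
play_rows --pt "0 0 -6 0 0 0 60" --pt "0 0 -10 0 0 0 60" --pt "0 0 -15 0 0 0 60" --pt "0 0 -25 0 0 0 60" --pt "0 0 -35 0 0 0 60"

```text
clock: 20.25
tcp_pos: [0.4915, 0.2488, 0.2364]
orientation: [3.082, 0.603, -0.004]
contact_force: [1.1, -0.8, 0.4]
grip_width: 0.0653
```

Call:
play_rows --pt "0 0 -30 0 0 0 60" --pt "0 30 -5 0 0 0 60" --pt "0 45 0 0 0 0 60" --pt "-10 45 0 0 0 0 60" --pt "-15 40 0 0 0 0 60"

```text
clock: 20.75
tcp_pos: [0.532, 0.0979, 0.2845]
orientation: [-3.071, -0.627, -0.023]
contact_force: [0.3, 0.1, -0.2]
grip_width: 0.0656
```

Call:
play_rows --pt "-15 40 0 0 0 0 60" --pt "-15 40 0 0 0 0 60" --pt "-10 20 0 0 0 0 60" --pt "0 0 0 0 0 0 60" --pt "0 0 0 0 0 0 60"

```text
clock: 21.25
tcp_pos: [0.5346, -0.0214, 0.2886]
orientation: [-3.078, -0.611, -0.031]
contact_force: [-0.6, 0.3, 0.2]
grip_width: 0.0654
```

```bash
python3 go.py cell1:.25
python3 - <<'E'
from h import *
f=grab_frame("scene"); cv2.imwrite("pics/end.png",cv2.resize(f["color"],(768,576)));cv2.imwrite("pics/endc.png",cv2.resize(f["color"][180:310,130:290],(800,600)))
for n,g in(("scene",f),("top",grab_frame("top"))):
    P=pts(g)
    for lo,hi in((.112,.125),(.145,.16),(.155,.175)):
        m=(P[...,2]>lo)&(P[...,2]<hi)&(np.hypot(P[...,0]-.491,P[...,1]-.248)<.05)
        q=P[m]; print(n,lo,m.sum(),(q.min(0)+q.max(0))/2,q[:,2].max()) if m.sum() else None
    if n=="top": cv2.imwrite("pics/endt.png",cv2.resize(g["color"],(768,576)))
E
```

```text
t 21.25 pos [ 0.5346 -0.0214  0.2886] F [-0.56  0.28  0.22] w 0.0654
tilt [0.0188 0.0075] head 0.3918 q [ 0.27  0.21 -0.39  1.81  0.08  1.12 -1.33]
cell1:.25 [0.4909 0.248  0.25  ] tool mm [  61.7 -265.7   39.8] norm 275.6
turn [ 0.0002 -0.0202  0.0058]
scene 0.112 215 [0.49128537 0.24789529 0.11851087] 0.12499575183138945
scene 0.145 61 [0.48431658 0.25081143 0.1524911 ] 0.15996046566643018
scene 0.155 110 [0.48719648 0.24809207 0.16048836] 0.16583271707197844
top 0.112 173 [0.4893072  0.24077967 0.11850843] 0.12494981419523254
top 0.145 13 [0.48986478 0.23698875 0.15345883] 0.1595707875888045
top 0.155 97 [0.48974694 0.24735662 0.16271815] 0.1698915693401104
```

View pics/endc.png

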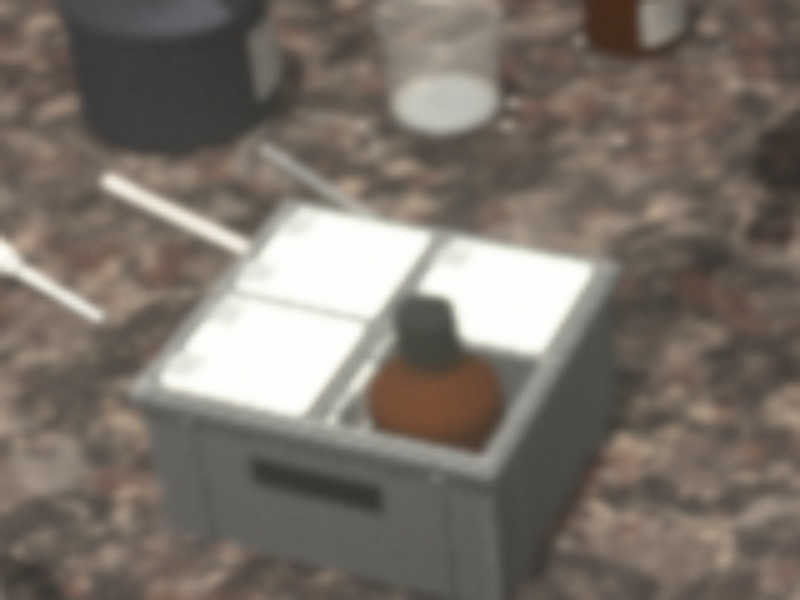

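View pics/endt.png

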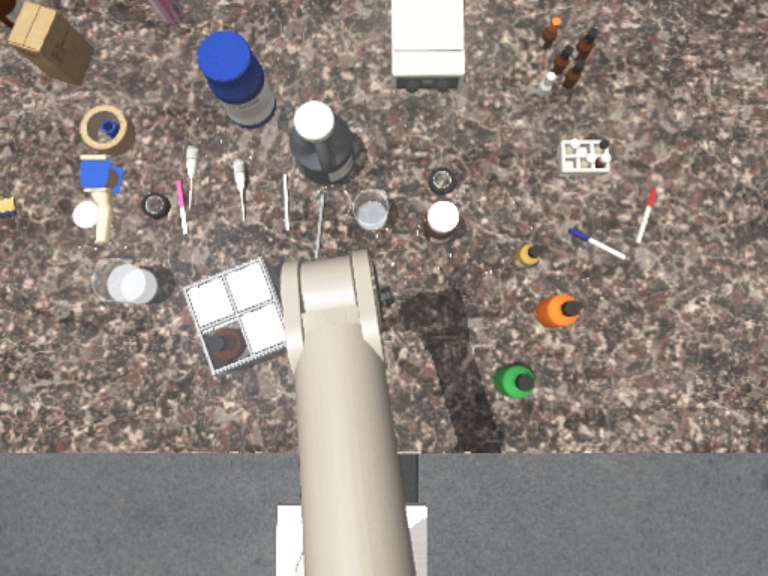

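The crop shows the bottle upright in cell 1: cap (428,330), shoulder (435,400), cap top at about 0.165 m. The top view shows nothing else has moved. Handing in.

```bash
python3 -c "
from bench import r
print(r.hand_in())"
```

```text
the job is handed in; nothing more can be done
None
```

The tall brown bottle now stands upright in the near left cell (cell 1), released, and the job is handed in at about 21 s of the 69 s limit.

- **Probing:** The near right cover (cell 2) stopped firmly after about 7 mm, with the force peaking near 23 N, so it hides a jar. The near left cover sank more than 44 mm under about 1 N, so that cell is empty. I did not press the two far covers. My first touch on cell 2 was about 8 mm off its point, so I lifted, recentred and pressed again. While inside cell 1 I also touched its two side walls lightly (about 5 N) to centre the bottle.
- **Placing:** I gripped the bottle by its cap and lowered it through the cover with only light forces. I let go once the floor carried its weight, at the expected height.
- **Last checks:** The bottle looks upright, with its cap top at about 0.165 m and centred within about 2 mm of the cell point. The arm is clear, and the other things on the worktop look unmoved. The two cameras disagreed with the robot's own position by 1 to 3 mm, which I corrected for before lowering. The gripper read 28 mm on the 32 mm cap, but the grip held.

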